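# Hold a signal lamp on the tester's contacts, short of the lock

### The arm

A 6-joint arm with a two-finger parallel gripper is mounted at the origin on the work surface. World frame = base frame: x ahead of the robot, y to its left, z up, the work surface at z = 0. Lengths are in m, angles in rad, forces in N, time in s.
With the tool pointing down it reaches from about 0.325 to 0.9 m from the base axis. Payload 6.1 kg.
Tool frame: the origin (TCP) lies where the fingers leave the gripper's body, on its centre line; the fingertips stand 73 mm ahead of it and the grasp point (between the pads) lies 54 mm ahead of it; z points along the fingers, x is the direction in which the jaws open and shut, and the axes are right-handed (so a half turn about z gives the same grasp; the last joint's range is limited). The gripper opens to 85 mm and grips with 20 to 120 N. Pads are 22 mm wide; open, the fingers measure 114 mm over their backs; the gripper's body (76 mm by 85 mm) begins 54 mm behind the grasp point. The pads swing forward as they close: fully open they stand 13 mm farther back than shut.
Start: joints at [-1.423, 0.22, 1.526, -0, 1.395, -0.126], TCP at [0.169, -0.602, 0.304] pointing down, gripper open.
Joint ranges: [-2.98, 2.98], [-0.91, 2.08], [0.09, 2.57], [-1.24, 4.39], [0.2, 2.65], [-2.68, 2.68]. Speed limits (rad/s): [2.57, 2.57, 3.01, 3.14, 3.14, 3.14].

### API

Orientations are given as a unit quaternion [w, x, y, z].
In Python, from rig import arm, viewer, workorder gives the robot as it stands.
- The arm moves only by the tool arm_command, never from a script. Its argument "series" is a list that holds one entry, the list of rows, each a list of 5 numbers: the finger opening in m, from 0 to 0.0854, then the shift along the tool's x, y, z in m, then the turn about the tool's z in rad. A call has 1 to 12 rows; each row is the pose to reach, as a shift and turn from the pose commanded when the call began, along the tool's axes at that moment; what a row does not reach only later rows make up. A row lasts 1/10 s, in which the tool goes at most 50 mm and 8.59 degrees, less where a joint would pass 70% of its speed; a pose out of reach is approached as far as the arm can. A call with a gripper value outside its range is refused whole. The fingers move at their own pace and stop on an object; the grip force is fixed at half the most. Time passes only in rows, so rows that repeat a pose let the fingers close. It gives the time, the measured TCP pose, the force and the opening at its end, in the units of the state.
- arm.observe(): the state, without advancing time (a new reading comes with each control period).
- viewer.capture(name): name is "scene" or "top" or "wrist"; returns a dict with "pixels" (480x640x3 uint8, blue, green, red), "depth" (480x640 float32, m along the optical axis (not along the pixel's ray), 0 where there is no reading), "camera_matrix" (3x3 intrinsics, pixels), "D" ([k1, k2, p1, p2, k3] as OpenCV has them; the pictures are not rectified), "extrinsics" (4x4, takes a point from camera to world coordinates). Camera axes: x right, y up, looking along -z (the intrinsics and any distortion apply to the point x, -y, -z); pixel columns grow to the right and rows downward; lengths in m; the calibration is good to about 2 mm. A picture is of the moment at which its call begins.
- workorder.finish_job(): hands the job in, once; it reports no verdict.
The state is a dict: "clock": time; "joint_pos": joint angles; "dq": joint speeds; "tau": joint torques, N m; "position": TCP position; "eef_rot": TCP orientation; "contact_force": force on the tool from outside, world axes, zero at the start; "moment": the same for the moment, N m; "gripper_width": finger opening in m.
Only numpy, scipy, OpenCV 4.12 (cv2) and the standard library are available. Lean on these libraries where they do the work, as an engineer would, in place of code of your own. Each camera call takes 0.05 s, during which the arm holds its last target.

### The job

Goods-in lamp test: draw the tall signal lamp with the clear lens out of its carton cell and set it upright into the bayonet socket on top of the lamp tester, its two lugs down through the two entry slots. Then turn it clockwise to the middle mark on the rim, halfway to the lock, where it presses on the sprung contacts, and hold it there for the reading: the program ends with the lamp still in the gripper, and it must never be turned far enough to ride onto the latch and click in. Leave everything else on the bench where it is.

Things in the scene. Friction and masses are not known exactly. Their poses are not given: they have to be found in the camera images.
- lamp: the tall signal lamp, 105 to 170 g, 99 mm high, upright in a carton cell. Origin: centre of the foot's underside; z up. Grey spigot 44 mm in diameter up to 18 mm, foot chamfered, with two opposite lugs at the foot along +x and -x (9 mm wide, 8 high, out to 28.5 mm from the axis). Then a grey skirt 60 mm in diameter to 36 mm, with two small nibs (out to 33 mm) above the lugs.
- lens (a point): middle of the lamp's clear round lens, on the axis 66 mm above the lamp's origin: 56 mm in diameter, from 36 to 90 mm above the origin, smooth and firm: the place to grip. Axes as the lamp's.
- cap_rib (a point): middle of the top of the black rib across the lamp's grey cap (cap 58 mm in diameter, 90 to 96 mm above the origin; rib 50 mm long, 5 wide, 3 high, on top), 99 mm above the lamp's origin. The rib runs along the lamp's x, in line with the lugs. A half turn changes nothing: either lug fits either slot.
- carton: low open cardboard carton, fixed: 156 x 156 mm, 42 high, walls and floor 4 mm, flaps hanging 24 mm out. Crossed dividers 40 mm high make four cells 72 mm square, centred 38 mm either way from the middle along the carton's x and y. Two cells on one diagonal hold the lamp and the buzzer (which is where varies), standing on the floor 4 mm up; the others are empty. Origin: centre of the underside.
- tester: lamp tester, fixed to the bench: grey case 150 (x) x 170 (y) mm, its top 50 mm above the bench, with a dark display and low knobs (10 mm) along its -x edge. Origin: centre of the underside. It may stand left or right of the carton.
- socket (a point): centre of the floor of the tester's round bayonet socket, 53 mm above the bench; axes as the tester's, z up. A lamp fully in stands with its foot on this floor, its origin here. There is 2 mm of play all round and 2.5 mm in height under the flange. After entry the lamp can turn only clockwise (seen from above), about 95 degrees to the end stop.
- mouth (a point): centre of the socket's mouth, level with the top of its black collar (76 mm in diameter), 16 mm above the socket floor. A 48 mm round hole with two entry slots, 15 mm wide, out to 30.5 mm from the axis along +x and -x, through a flange that reaches from 5.5 mm below the top. The lamp enters with its x along this x, either way round, within about 6 degrees.
- middle_mark (a point): the wider raised white mark on the socket's rim, 45 degrees clockwise from the +x slot, 35 mm from the axis (another lies opposite). Narrower marks stand at 0 (entry) and 90 degrees (lock). From about 17 degrees on two sprung contacts push the lamp back, 0.08 N m rising to 0.15 N m at 45; let go, it turns back. At about 57 a lug meets the latch ramp.
- latch (a joint): the tester's sprung latch tooth in the lug track, m pressed down: 0 at rest, up to 0.0036 while a lug rides over it.
- buzzer: short grey buzzer module with the same foot as the lamp, 46 mm high, standing in the cell across from the lamp. Leave alone. Origin: centre of the underside.
- marker: marker pen, 120 mm long, 19 mm high, lying between tester and carton along about x. Leave alone.
- cutter: box cutter, 137 mm long, 21 mm high, lying near the robot. Leave alone.
- tape_roll: roll of brown packing tape lying flat, 100 mm in diameter, 48 mm high. Leave alone.
- scanner: hand-held bar-code scanner lying on the bench, about 180 mm long, 48 mm high. Leave alone.
- small_box: small closed cardboard box, 110 x 80 x 60 mm. Leave alone.
There are look-alikes about, which are no part of the job. Leave any purple look-alike of the lamp alone.

How it is judged:
On the way, in this order (a step that is already met when the one before it is completed fails the run):
1. the lamp is held clear above the carton's cells (height (world z) of lamp above 0.055 m and contact force between the fingers and lamp above 1 N), for 0.1 s.
2. the lamp stands in the socket with its lugs down in the entry slots (horizontal distance between lamp and socket below 0.005 m and z of lamp in the frame of socket below 0.004 m and angle between the x axis of lamp and the x axis of socket, either way round below 0.25 rad), for 0.02 s.
At the end, for the whole second after the job is handed in: the lamp is down in the socket (origin within 5 mm of the socket's axis and 4 mm of its floor, upright within 6 degrees), turned 36 to 54 degrees clockwise from the entry slots, lying still, gripped by the fingers with more than 2 N, the latch not pressed (horizontal distance between lamp and socket below 0.005 m and z of lamp in the frame of socket between -0.003 and 0.004 m and angle between lamp's own z axis and vertical below 0.1 rad and angle between the x axis of lamp and the x axis of socket, either way round between 0.628 and 0.942 rad and value of joint latch below 0.0012 m and contact force between the fingers and lamp above 2 N and angular speed of lamp below 0.2 rad/s); the arm keeps its last pose, push and grip.
It fails at once if the lamp was turned onto the latch (value of joint latch above 0.0015 m or (horizontal distance between lamp and socket below 0.006 m and z of lamp in the frame of socket below 0.004 m and angle between the x axis of lamp and the x axis of socket, either way round above 1.06 rad)).
It fails at once if something else on the bench was disturbed (distance of any of buzzer, marker, cutter, tape_roll, scanner, small_box from where it was at the start of the episode above 0.025 m).
It also fails if it takes over 45 s, if anything falls off the work surface, if the arm or the gripper's body presses on something with over 40 N, if the wrist force passes 120 N, or if a joint passes its speed limit or range.

## Working session

There is one attempt and no reset: what is moved stays moved. The work goes in short steps, Python scripts to look and compute and a tool call to move; the robot and the scene stay as the last step left them, time stands still between calls to the robot, and variables do not carry over. Pictures are saved under pics/ and viewed, and the job is handed in when it is done.

Besides the shell and the picture viewer there is one more tool, called after "Request:" as a command line: name --argument value ..., lists and objects as JSON in quotes. arm_command: Moves the arm, as the interface text tells. Its arguments: {"type":"object","properties":{"series":{"type":"array","items":{"type":"array","items":{"type":"array","items":{"type":"number"}}}}},"required":["series"]}

```bash
mkdir -p pics; cat > h.py <<'E'
import numpy as np, cv2, pickle
from rig import arm, viewer, workorder
def cap(n,tag):
    c=viewer.capture(n); cv2.imwrite(f'pics/{tag}.png',c['pixels']); pickle.dump(c,open(f'{tag}.pkl','wb')); return c
def load(tag): return pickle.load(open(f'{tag}.pkl','rb'))
def ray(c,u,v):
    p=cv2.undistortPoints(np.array([[[u,v]]],float),np.array(c['camera_matrix'],float),np.array(c['D'],float))[0,0]
    return np.array([p[0],-p[1],-1.0])
def atz(c,u,v,z):
    E=np.array(c['extrinsics']); d=E[:3,:3]@ray(c,u,v); o=E[:3,3]; return o+d*(z-o[2])/d[2]
def dep(c,u,v):
    E=np.array(c['extrinsics']); return E[:3,:3]@(ray(c,u,v)*float(c['depth'][int(round(v)),int(round(u))]))+E[:3,3]
def crop(tag,u0,v0,u1,v1,s,out):
    i=cv2.imread(f'pics/{tag}.png')[v0:v1,u0:u1]; cv2.imwrite(f'pics/{out}.png',cv2.resize(i,None,fx=s,fy=s,interpolation=cv2.INTER_CUBIC))
E
python3 - <<'E'
from h import *
print(arm.observe())
for n in ['scene','top','wrist']: cap(n,n+'0')
E
```

```text
{'clock': 0.0, 'joint_pos': array([-1.42307165e+00,  2.21247329e-01,  1.52759633e+00,  5.30970385e-05,
        1.39470796e+00, -1.26070167e-01]), 'dq': array([-1.39670276e-03,  6.17948564e-05,  1.01106815e-04,  2.21051233e-03,
        3.90276192e-04, -3.41996302e-04]), 'tau': array([-1.78066199e-03, -4.96906078e+01, -3.89397168e+01, -1.60309874e-04,
        1.10630470e-02, -2.36825787e-05]), 'position': array([ 0.16895122, -0.60125451,  0.3027938 ]), 'eef_rot': array([-7.03737237e-04,  7.96987028e-01, -6.03995626e-01, -6.81778761e-04]), 'contact_force': array([-0.36391084, -1.29335965,  0.02835069]), 'moment': array([ 0.0052259 , -0.07643172, -0.0622628 ]), 'gripper_width': 0.08525181815865954}
```

View pics/top0.png

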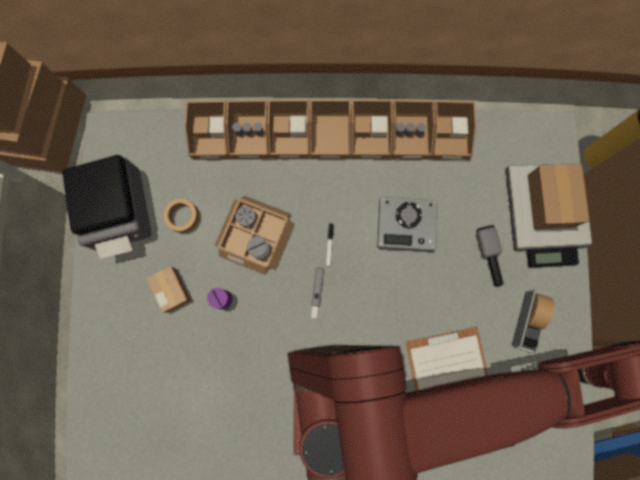

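View pics/scene0.png

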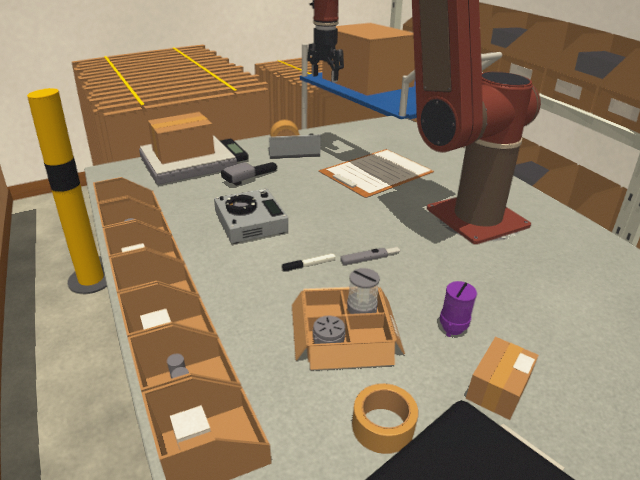

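The top view shows the carton at about (254,234). The grey lamp is at (259,246) and the buzzer at (247,215). The tester is at (408,222), with its socket at about (408,214). The purple look-alike is at (220,298), outside the carton. The scene view shows the clear-lens lamp at (363,290). I'll enlarge both to confirm.

```bash
python3 - <<'E'
from h import *
crop('top0',205,190,305,280,8,'c1'); crop('top0',368,185,448,260,8,'c2'); crop('scene0',280,255,420,375,5,'c3')
c=load('top0')
print(np.round(c['extrinsics'],3),c['camera_matrix'],c['D'])
for u,v,z in [(259,246,.1),(408,214,.053),(220,298,.1)]: print(atz(c,u,v,z),dep(c,u,v))
E
```

```text
[[ 0.005  0.988 -0.157  0.271]
 [-1.     0.003 -0.009 -0.007]
 [-0.009  0.157  0.988  1.571]
 [ 0.     0.     0.     1.   ]] [[530.10594929   0.         326.87772184]
 [  0.         530.10594929 241.86744337]
 [  0.           0.           1.        ]] [-0.15184601  0.          0.          0.          0.        ]
[0.49243324 0.19795433 0.1       ] [0.49230066 0.19783136 0.10088159]
[ 0.59577147 -0.23015536  0.053     ] [ 0.59645396 -0.2306242   0.04980802]
[0.34530673 0.30429996 0.1       ] [0.34569333 0.3059258  0.09232334]
```

View pics/c1.png

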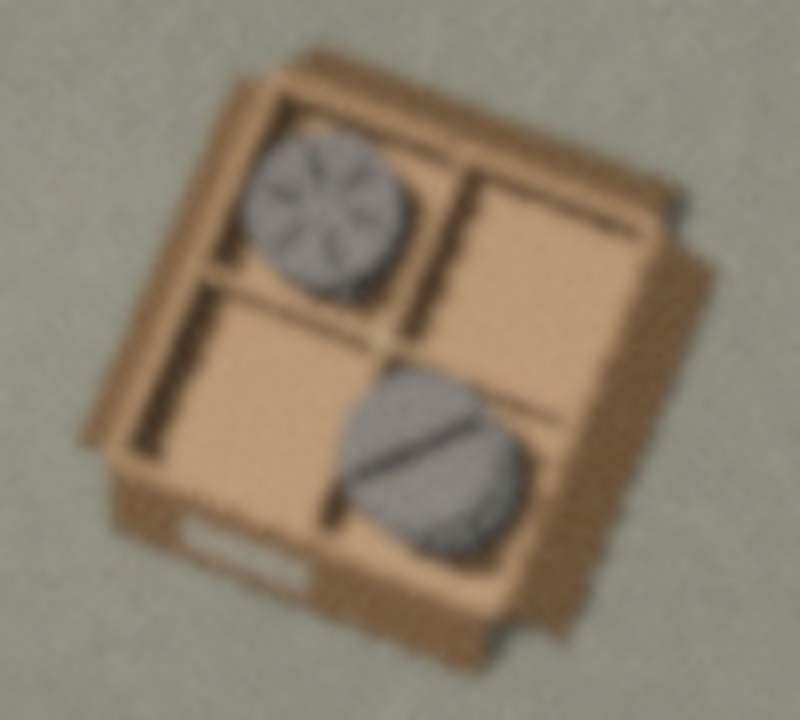

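View pics/c2.png

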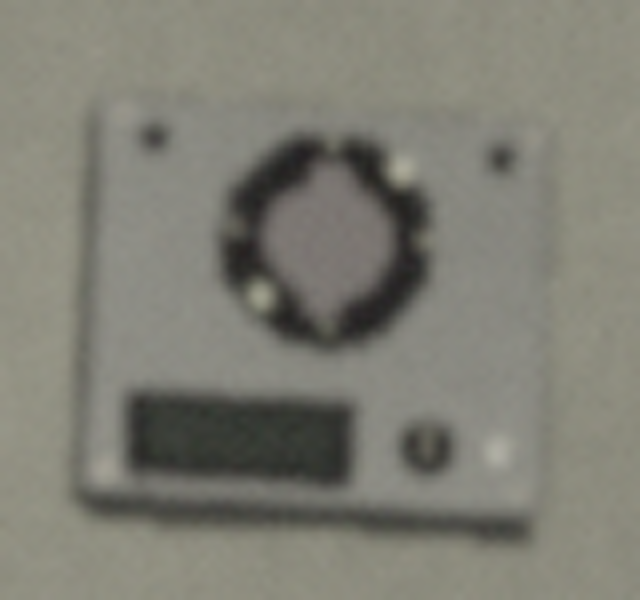

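View pics/c3.png

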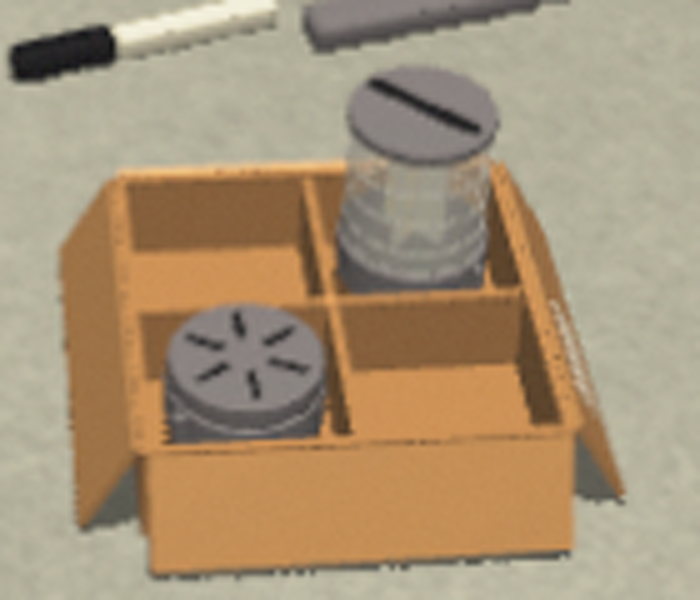

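Confirmed. The lamp is the clear-lens unit in the carton cell with a single rib across its cap; the buzzer has a star pattern on top, and the purple look-alike stands outside. Next I measure the poses.

```bash
python3 - <<'E'
from h import *
c=load('top0')
f=lambda x,y,u0,v0:(u0+(x+.5)/8-.5, v0+(y+.5)/8-.5)
a=atz(c,*f(350,475,205,190),.103);b=atz(c,*f(480,415,205,190),.103)
print('rib',a,b,(a+b)/2,np.degrees(np.arctan2(*(b-a)[[1,0]])), np.linalg.norm(b-a))
for n,(x,y) in dict(e1=(333,148),e2=(328,325),m1=(402,168),m2=(262,296),l1=(238,228),l2=(422,238)).items(): print(n,atz(c,*f(x,y,368,185),.070))
for n,(x,y) in dict(tl=(97,100),tr=(545,125),bl=(80,492),br=(530,518)).items(): print(n,atz(c,*f(x,y,368,185),.050))
s=load('scene0'); print(np.round(s['extrinsics'],3))
for x,y in [(372,84),(477,128)]: print('scene rib',atz(s,280+(x+.5)/5-.5,255+(y+.5)/5-.5,.103))
from scipy.spatial.transform import Rotation as R
o=arm.observe(); q=o['eef_rot']; print(R.from_quat(q[[1,2,3,0]]).as_matrix().round(3))
w=load('wrist0'); print(np.round(w['extrinsics'],3))
E
```

```text
rib [0.48352286 0.22757502 0.103     ] [0.5050166  0.18211391 0.103     ] [0.49426973 0.20484447 0.103     ] -64.69550084836793 0.05028611524645578
e1 [ 0.62468742 -0.23186284  0.07      ]
e2 [ 0.55912689 -0.22858546  0.07      ]
m1 [ 0.61738303 -0.25694758  0.07      ]
m2 [ 0.56968784 -0.20483564  0.07      ]
l1 [ 0.59475487 -0.19658291  0.07      ]
l2 [ 0.59140574 -0.26359276  0.07      ]
tl [ 0.6470847  -0.14784969  0.05      ]
tr [ 0.63865824 -0.31404781  0.05      ]
bl [ 0.50090968 -0.13988519  0.05      ]
br [ 0.49181693 -0.30414982  0.05      ]
[[-0.899 -0.226  0.376  0.917]
 [ 0.439 -0.485  0.756  0.834]
 [ 0.011  0.845  0.535  0.674]
 [ 0.     0.     0.     1.   ]]
scene rib [0.50406604 0.18611543 0.103     ]
scene rib [0.48216416 0.22687513 0.103     ]
[[ 0.27  -0.963 -0.   ]
 [-0.963 -0.27   0.002]
 [-0.002 -0.    -1.   ]]
[[ 0.271  0.924  0.27   0.238]
 [-0.963  0.261  0.074 -0.583]
 [-0.002 -0.28   0.96   0.373]
 [ 0.     0.     0.     1.   ]]
```

View pics/wrist0.png

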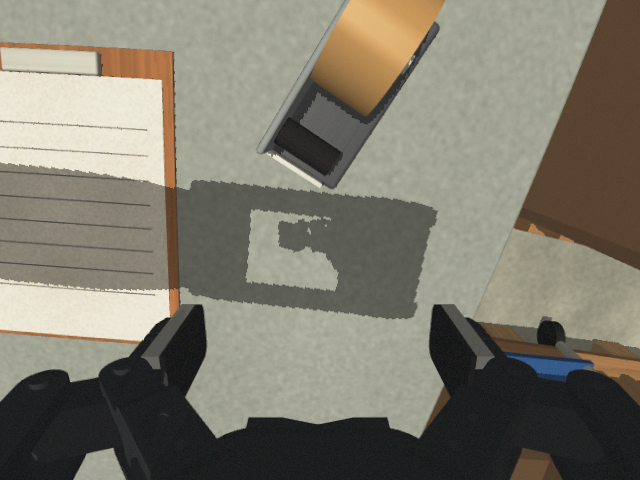

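```bash
cat >> h.py <<'E'
def st():
    from scipy.spatial.transform import Rotation as R
    o=arm.observe(); q=o['eef_rot']; M=R.from_quat(q[[1,2,3,0]]).as_matrix()
    return o,np.array(o['position']),M,np.degrees(np.arctan2(M[1,0],M[0,0]))
def go(x,y,z,yaw=None):
    o,p,M,th=st(); d=M.T@(np.array([x,y,z])-p); 
    t=0 if yaw is None else ((th-yaw+180)%360-180)
    print('t',round(o['clock'],2),'pos',p.round(4),'yaw',round(th,2),'tilt',M[:,2].round(4),'w',round(o['gripper_width'],4),'F',np.round(o['contact_force'],1))
    print('shift',d.round(4),'turn',round(np.radians(t),4), 'rows',max(np.linalg.norm(d)/.05,abs(t)/8.59))
E
python3 - <<'E'
from h import *
go(.593,-.23,.26,-62)
E
```

```text
t 0.15 pos [ 0.169  -0.6014  0.303 ] yaw -74.31 tilt [-2.0e-04  1.5e-03 -1.0e+00] w 0.0851 F [-0.2  0.1  1. ]
shift [-0.2428 -0.5087  0.0435] turn -0.2149 rows 11.30620889986756
```

The wrist view shows the fingers at the bottom and a clear view ahead of them. I move over to look down at the socket.

Request:
arm_command --series '[[[0.085, -0.02, -0.04, 0, 0], [0.085, -0.04, -0.08, 0, -0.05], [0.085, -0.06, -0.12, 0.01, -0.1], [0.085, -0.08, -0.16, 0.02, -0.15], [0.085, -0.1, -0.2, 0.02, -0.2], [0.085, -0.12, -0.24, 0.03, -0.2], [0.085, -0.145, -0.285, 0.04, -0.2], [0.085, -0.17, -0.33, 0.04, -0.2], [0.085, -0.195, -0.375, 0.04, -0.2], [0.085, -0.215, -0.415, 0.04, -0.2], [0.085, -0.23, -0.45, 0.04, -0.2], [0.085, -0.23, -0.45, 0.04, -0.2]]]'

```text
clock: 1.35
position: [0.5428, -0.255, 0.2636]
eef_rot: [-0.001, 0.855, -0.519, 0.0]
contact_force: [-0.7, -0.1, -0.1]
gripper_width: 0.0849
```

Request:
arm_command --series '[[[0.085, 0, 0, 0, 0], [0.085, 0, 0, 0, 0], [0.085, 0, 0, 0, 0]]]'

```text
clock: 1.65
position: [0.5391, -0.2597, 0.2638]
eef_rot: [0.0, 0.853, -0.522, -0.0]
contact_force: [0.4, -0.4, -0.3]
gripper_width: 0.0856
```

```bash
python3 - <<'E'
from h import *
cap('wrist','w1'); go(.494,.205,.29,-64)
E
```

```text
t 1.7 pos [ 0.5391 -0.2597  0.2639] yaw -62.97 tilt [-3.e-04 -1.e-04 -1.e+00] w 0.0852 F [-0.5  0.3  0.5]
shift [-0.4345 -0.171  -0.0261] turn 0.018 rows 9.3529458616811
```

View pics/w1.png

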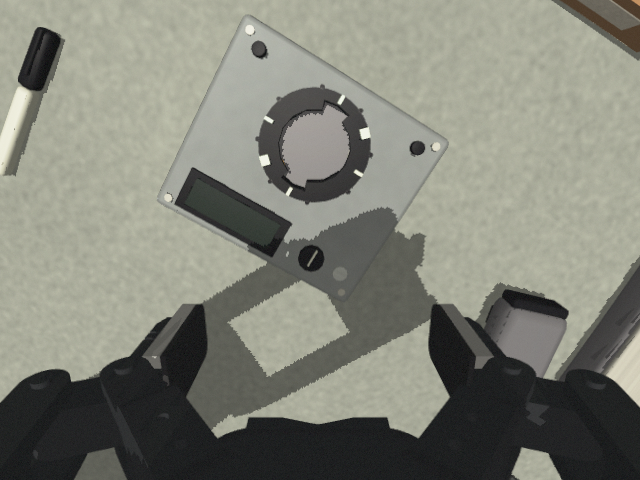

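The wrist view shows the collar centred near (315,146). The entry marks are at (343,99) and (289,192), and the wide middle marks at (364,133) and (265,160).

```bash
python3 - <<'E'
from h import *
crop('w1',245,75,385,215,5,'c4')
E
```

```text
(no output)
```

View pics/c4.png

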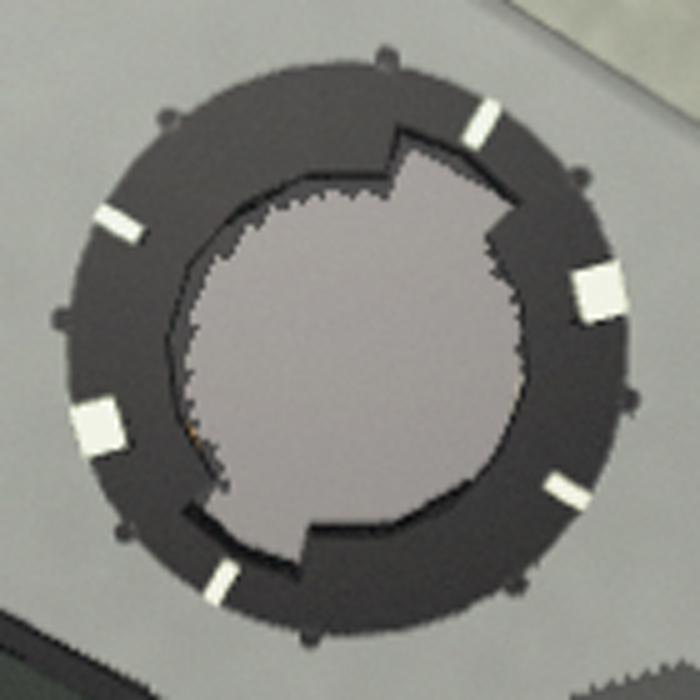

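```bash
python3 - <<'E'
from h import *
c=load('w1')
P={}
for n,(x,y) in dict(e1=(482,122),e2=(221,583),m1=(600,292),m2=(98,427),l1=(119,223),l2=(567,491)).items():
    P[n]=atz(c,245+(x+.5)/5-.5,75+(y+.5)/5-.5,.0695); print(n,P[n])
for a,b,o in [('e1','e2',0),('m1','m2',45),('l1','l2',-90)]:
    d=P[a]-P[b]; print((P[a]+P[b])/2,np.linalg.norm(d),np.degrees(np.arctan2(d[1],d[0]))+o)
print(c['extrinsics'].round(3))
E
```

```text
e1 [ 0.62729    -0.23325227  0.0695    ]
e2 [ 0.55726795 -0.22941332  0.0695    ]
m1 [ 0.61546963 -0.25737307  0.0695    ]
m2 [ 0.568857   -0.20517162  0.0695    ]
l1 [ 0.59425607 -0.19639653  0.0695    ]
l2 [ 0.59027722 -0.26611499  0.0695    ]
[ 0.59227898 -0.2313328   0.0695    ] 0.07012720509202038 -3.138096749493131
[ 0.59216332 -0.23127234  0.0695    ] 0.06998377144985111 -3.2371449396436773
[ 0.59226664 -0.23125576  0.0695    ] 0.06983189837830016 -3.2663422025067206
[[ 0.455  0.855  0.25   0.603]
 [-0.89   0.437  0.127 -0.228]
 [-0.    -0.281  0.96   0.334]
 [ 0.     0.     0.     1.   ]]
```

Request:
arm_command --series '[[[0.085, -0.03, -0.01, -0.02, 0], [0.085, -0.07, -0.02, -0.02, 0], [0.085, -0.115, -0.03, -0.026, 0], [0.085, -0.16, -0.044, -0.026, 0], [0.085, -0.205, -0.057, -0.026, 0], [0.085, -0.25, -0.07, -0.026, 0.018], [0.085, -0.295, -0.082, -0.026, 0.018], [0.085, -0.34, -0.094, -0.026, 0.018], [0.085, -0.38, -0.105, -0.026, 0.018], [0.085, -0.415, -0.115, -0.026, 0.018], [0.085, -0.436, -0.121, -0.026, 0.018], [0.085, -0.436, -0.121, -0.026, 0.018]]]'

```text
clock: 2.9
position: [0.4482, 0.186, 0.2901]
eef_rot: [-0.0, 0.849, -0.528, -0.0]
contact_force: [-0.0, -0.7, 0.6]
gripper_width: 0.0851
```

Request:
arm_command --series '[[[0.085, 0, 0, 0, 0], [0.085, 0, 0, 0, 0], [0.085, 0, 0, 0, 0]]]'

```text
clock: 3.2
position: [0.4491, 0.1834, 0.2899]
eef_rot: [0.0, 0.848, -0.53, 0.0]
contact_force: [-0.4, -0.0, -0.2]
gripper_width: 0.0847
```

```bash
python3 - <<'E'
from h import *
cap('wrist','w2'); go(.494,.205,.29,-64)
E
```

```text
t 3.25 pos [0.4491 0.1835 0.2899] yaw -64.0 tilt [ 1.e-04 -2.e-04 -1.e+00] w 0.085 F [-0.5  0.  -0.2]
shift [ 0.0003 -0.0498 -0.0001] turn 0.0001 rows 0.9952385530309368
```

View pics/w2.png

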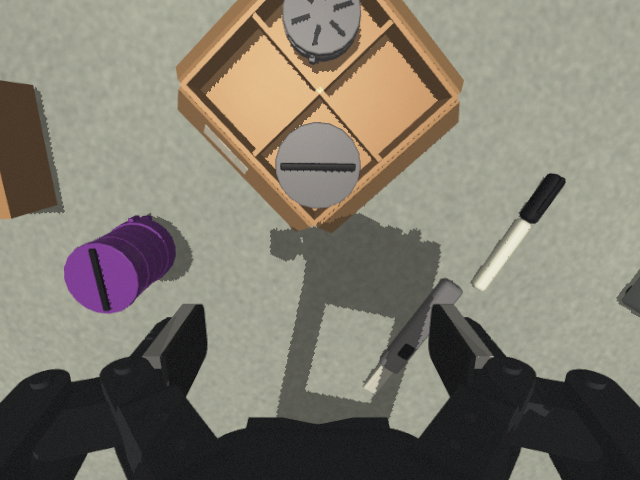

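The wrist view shows the lamp cap at (318,165) with its rib running from (280,167) to (355,167). The purple look-alike at (102,275) is well clear of the fingers.

```bash
python3 - <<'E'
from h import *
crop('w2',268,115,368,215,7,'c5')
E
```

```text
(no output)
```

View pics/c5.png

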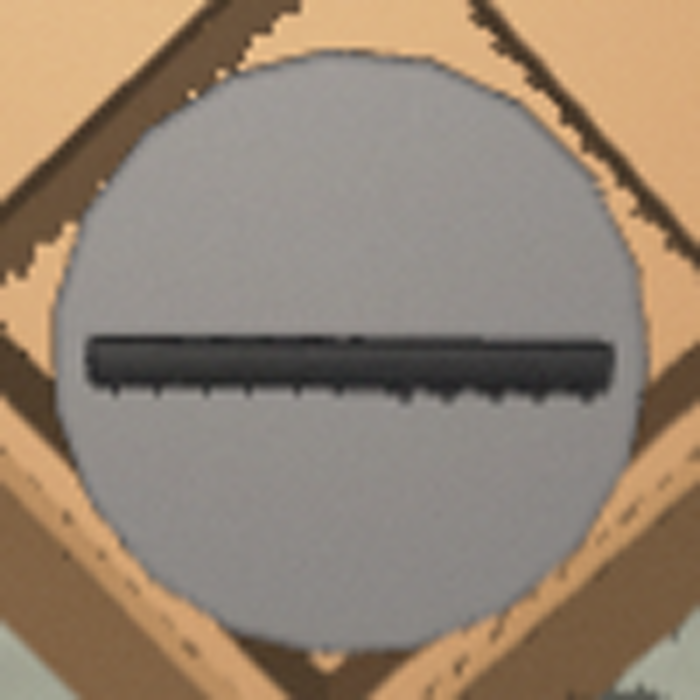

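```bash
python3 - <<'E'
from h import *
c=load('w2')
g=lambda x,y,z: atz(c,268+(x+.5)/7-.5,115+(y+.5)/7-.5,z)
a,b=g(87,361,.103),g(613,367,.103); d=b-a
print((a+b)/2,np.linalg.norm(d),np.degrees(np.arctan2(d[1],d[0])))
a,b=g(87,341,.103),g(613,346,.103);d=b-a;print(np.degrees(np.arctan2(d[1],d[0])))
print('cap',g(350,351,.100),'diam',np.linalg.norm(g(57,351,.1)-g(643,351,.1)))
go(.4935,.2053,.124)
E
```

```text
[0.49257824 0.20301126 0.103     ] 0.04988283229724655 -64.62186263124272
-64.51317115227928
cap [0.4934173  0.20342814 0.1       ] diam 0.05615223924792228
t 3.25 pos [0.4491 0.1835 0.2899] yaw -64.0 tilt [ 1.e-04 -2.e-04 -1.e+00] w 0.085 F [-0.5  0.  -0.2]
shift [-0.0002 -0.0494  0.1659] turn 0.0 rows 3.462611215786638
```

Request:
arm_command --series '[[[0.085, 0.001, -0.03, 0.0, 0.009], [0.085, 0.001, -0.0485, 0.01, 0.009], [0.085, 0.001, -0.0485, 0.04, 0.009], [0.085, 0.001, -0.0485, 0.075, 0.009], [0.085, 0.001, -0.0485, 0.105, 0.009], [0.085, 0.001, -0.0485, 0.13, 0.009], [0.085, 0.001, -0.0485, 0.15, 0.009], [0.085, 0.001, -0.0485, 0.166, 0.009], [0.085, 0.001, -0.0485, 0.166, 0.009], [0.085, 0.001, -0.0485, 0.166, 0.009], [0.085, 0.001, -0.0485, 0.166, 0.009]]]'

```text
clock: 4.35
position: [0.4937, 0.2049, 0.1252]
eef_rot: [-0.001, 0.846, -0.533, 0.001]
contact_force: [0.1, 0.1, 0.6]
gripper_width: 0.0848
```

```bash
python3 - <<'E'
from h import *
cap('wrist','w3'); go(.4932,.2035,.124,-64.5)
E
```

```text
t 4.4 pos [0.4938 0.205  0.1253] yaw -64.42 tilt [ 2.3e-03  6.0e-04 -1.0e+00] w 0.0848 F [0.2 0.6 0. ]
shift [0.0011 0.0012 0.0013] turn 0.0014 rows 0.041466588536810164
```

View pics/w3.png

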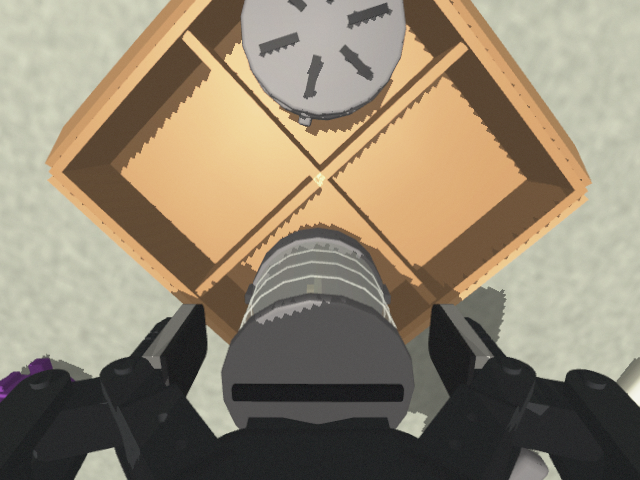

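The lamp sits centred between the pads (205 and 430) with its rib level, so I close the fingers.

Request:
arm_command --series '[[[0.06, 0, 0, 0, 0], [0.05, 0, 0, 0, 0], [0.045, 0, 0, 0, 0], [0.045, 0, 0, 0, 0], [0.045, 0, 0, 0, 0], [0.045, 0, 0, 0, 0], [0.045, 0, 0, 0, 0], [0.045, 0, 0, 0, 0], [0.045, 0, 0, 0, 0], [0.045, 0, 0, 0, 0]]]'

```text
clock: 5.4
position: [0.4934, 0.2052, 0.1249]
eef_rot: [-0.001, 0.846, -0.533, 0.001]
contact_force: [-1.1, -0.5, 5.4]
gripper_width: 0.055
```

```bash
python3 - <<'E'
from h import *
cap('wrist','w4'); go(.4932,.2035,.124,-64.5); print(arm.observe()['contact_force'])
E
```

```text
t 5.45 pos [0.4934 0.2052 0.1249] yaw -64.4 tilt [ 1.6e-03  4.0e-04 -1.0e+00] w 0.0554 F [-1.7 -0.5  4.9]
shift [0.0014 0.0009 0.0009] turn 0.0018 rows 0.03842569016513397
[-1.70246263 -0.48395627  4.9155386 ]
```

View pics/w4.png

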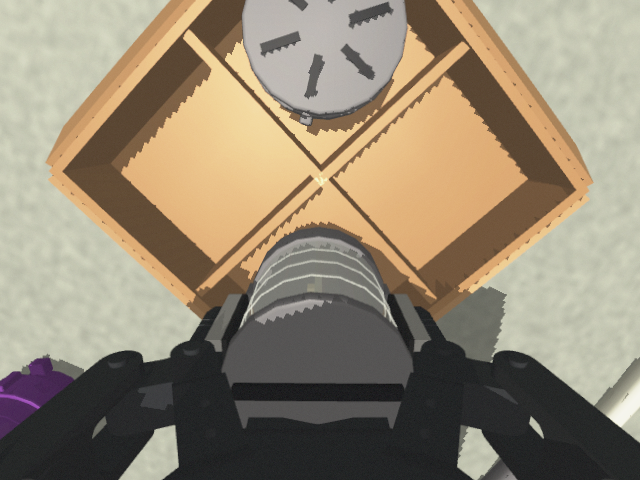

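The grip holds at a width of 55 mm. Lifting.

Request:
arm_command --series '[[[0.045, 0, 0, -0.01, 0], [0.045, 0, 0, -0.03, 0], [0.045, 0, 0, -0.055, 0], [0.045, 0, 0, -0.08, 0], [0.045, 0, 0, -0.1, 0], [0.045, 0, 0, -0.1, 0], [0.045, 0, 0, -0.1, 0], [0.045, 0, 0, -0.1, 0]]]'

```text
clock: 6.25
position: [0.4918, 0.2048, 0.2222]
eef_rot: [0.001, 0.846, -0.533, -0.001]
contact_force: [-0.1, -0.3, -1.1]
gripper_width: 0.0548
```

```bash
python3 - <<'E'
from h import *
cap('wrist','w5');cap('scene','s5'); go(.592,-.230,.225,-3.1); crop('s5',260,180,420,340,4,'c6')
E
```

```text
t 6.35 pos [0.4918 0.2048 0.2222] yaw -64.4 tilt [-3.e-03 -7.e-04 -1.e+00] w 0.0551 F [ 0.5  0.  -1.5]
shift [ 0.4354  0.0975 -0.0028] turn -1.0699 rows 8.923894744127788
```

View pics/s5.png

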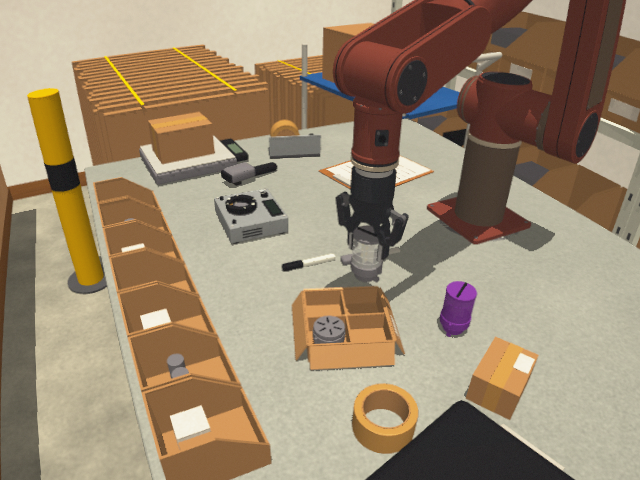

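View pics/w5.png

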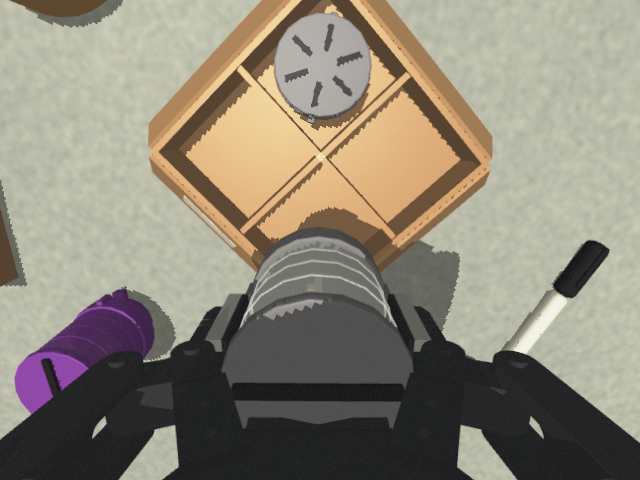

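The lamp hangs upright in the gripper at (366,255), clear of the carton. I use the rib to measure the lamp's offset in the tool frame.

```bash
crop=1; python3 - <<'E'
from h import *
crop('w5',210,360,430,440,3.6,'c7')
c=load('w5'); o,p,M,th=st()
z=p[2]-.0222+0  # rib top
for x,y in [(234,392),(402,393)]:
    print((M.T@(atz(c,x,y,z)-p)).round(4))
E
```

```text
[-0.0227  0.001   0.0222]
[0.0256 0.0013 0.0222]
```

View pics/c7.png

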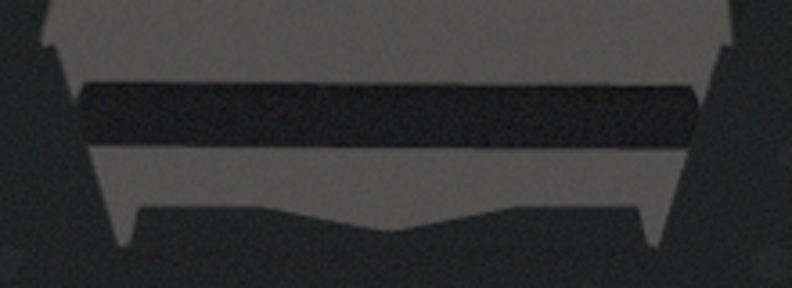

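Request:
arm_command --series '[[[0.045, 0.03, 0.008, -0.02, 0], [0.045, 0.075, 0.02, -0.038, -0.1], [0.045, 0.12, 0.033, -0.038, -0.2], [0.045, 0.165, 0.045, -0.038, -0.32], [0.045, 0.21, 0.058, -0.038, -0.44], [0.045, 0.255, 0.07, -0.038, -0.56], [0.045, 0.3, 0.083, -0.038, -0.68], [0.045, 0.345, 0.095, -0.038, -0.8], [0.045, 0.39, 0.107, -0.038, -0.9], [0.045, 0.435, 0.12, -0.038, -1.0], [0.045, 0.48, 0.132, -0.038, -1.05], [0.045, 0.519, 0.143, -0.038, -1.07]]]'

```text
clock: 7.55
position: [0.5877, -0.3271, 0.2602]
eef_rot: [-0.001, 1.0, -0.027, -0.001]
contact_force: [0.7, -0.4, -0.8]
gripper_width: 0.0551
```

Request:
arm_command --series '[[[0.045, 0, 0, 0, 0], [0.045, 0, 0, 0, 0], [0.045, 0, 0, 0, 0], [0.045, 0, 0, 0, 0]]]'

```text
clock: 7.95
position: [0.5881, -0.3234, 0.2615]
eef_rot: [-0.0, 1.0, -0.026, -0.0]
contact_force: [0.2, -0.2, -1.0]
gripper_width: 0.0547
```

```bash
python3 - <<'E'
from h import *
cap('wrist','w6'); go(.5924,-.2294,.225,-3.1)
E
```

```text
t 8.0 pos [ 0.5882 -0.3234  0.2619] yaw -3.01 tilt [-2.e-04  3.e-04 -1.e+00] w 0.0547 F [ 0.  -0.  -2.1]
shift [-0.0007 -0.0941  0.0369] turn 0.0016 rows 2.021387187328795
```

View pics/w6.png

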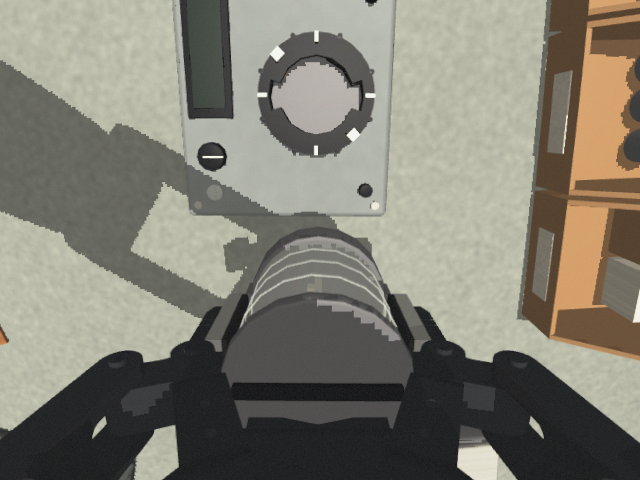

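The lamp is level with the tester. The marks read: entry (262,96) and (370,95), lock (316,36) and (316,151), middle (277,54) and (354,134).

```bash
python3 - <<'E'
from h import *
crop('w6',246,20,386,170,5,'c8')
E
```

```text
(no output)
```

View pics/c8.png

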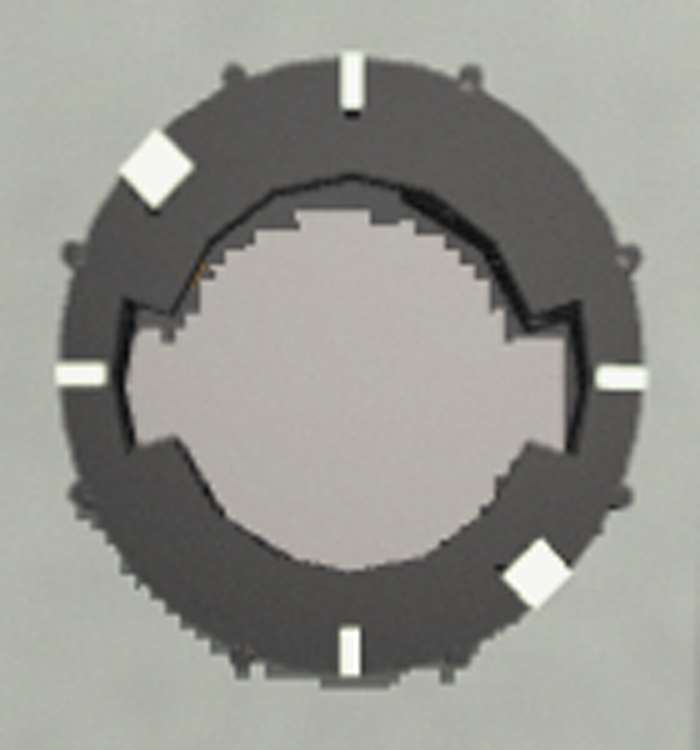

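```bash
python3 - <<'E'
from h import *
c=load('w6'); o,p,M,th=st()
g=lambda x,y: atz(c,246+(x+.5)/5-.5,20+(y+.5)/5-.5,.0695)
for a,b,o in [((621,378),(81,374),0),((537,573),(156,168),45),((352,80),(349,651),-90)]:
    A,B=g(*a),g(*b); d=A-B; print((A+B)/2, np.linalg.norm(d),np.degrees(np.arctan2(d[1],d[0]))+o)
# lamp rib in this image, tool frame
for x,y in [(234,392),(402,393)]: print((M.T@(atz(c,x,y,p[2]-.0222)-p)).round(4))
E
```

```text
[ 0.59226086 -0.23118885  0.0695    ] 0.06984343383302219 -3.4049716626370983
[ 0.59228496 -0.23112046  0.0695    ] 0.06990151106192577 -3.2594465181269854
[ 0.59218921 -0.23110312  0.0695    ] 0.069962893628585 -3.374174432856705
[-0.0235  0.0016  0.0222]
[0.0246 0.0019 0.0222]
```

The socket centre comes out the same from both yaws, (0.592, -0.231) at yaw about -3.3°, and the lamp's rib is aligned with it. I move over the mouth.

Request:
arm_command --series '[[[0.045, 0, -0.03, 0.0, 0.003], [0.045, -0.001, -0.065, 0.01, 0.003], [0.045, -0.001, -0.085, 0.02, 0.003], [0.045, -0.001, -0.094, 0.035, 0.003], [0.045, -0.001, -0.094, 0.05, 0.003], [0.045, -0.001, -0.094, 0.056, 0.003], [0.045, -0.001, -0.094, 0.056, 0.003], [0.045, -0.001, -0.094, 0.056, 0.003], [0.045, -0.001, -0.094, 0.056, 0.003]]]'

```text
clock: 8.9
position: [0.5925, -0.232, 0.2067]
eef_rot: [0.0, 1.0, -0.029, 0.001]
contact_force: [-0.2, -0.9, -0.5]
gripper_width: 0.0547
```

```bash
python3 - <<'E'
from h import *
cap('wrist','w7');cap('scene','s7'); go(.592,-.2297,.193,-3.1); crop('s7',190,130,310,250,5,'c9')
E
```

```text
t 9.0 pos [ 0.5924 -0.2317  0.2067] yaw -3.31 tilt [ 1.2e-03 -7.0e-04 -1.0e+00] w 0.055 F [ 0.2  0.2 -1.2]
shift [-0.0006 -0.002   0.0137] turn -0.0036 rows 0.2768502936660067
```

View pics/w7.png

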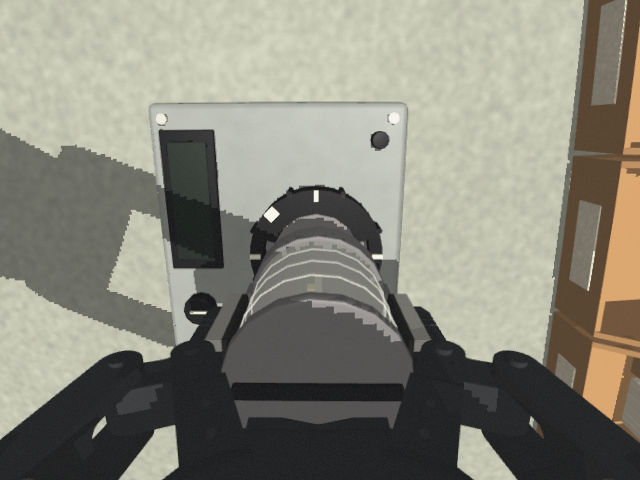

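View pics/c9.png

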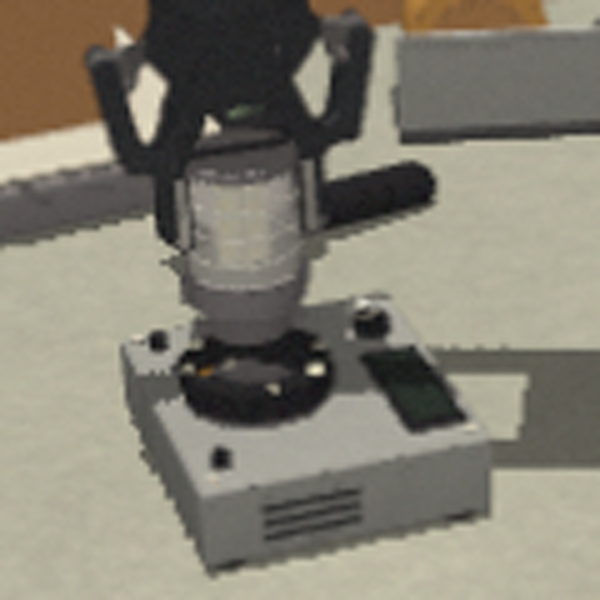

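Lateral alignment in x looks right: the entry marks at (255,257) and (378,257) sit symmetrically about the lamp. I correct 2 mm in y, then descend slowly.

Request:
arm_command --series '[[[0.045, -0.0005, -0.002, 0.0, 0], [0.045, -0.0005, -0.002, 0.003, 0], [0.045, -0.0005, -0.002, 0.007, 0], [0.045, -0.0005, -0.002, 0.012, 0], [0.045, -0.0005, -0.002, 0.015, 0], [0.045, -0.0005, -0.002, 0.018, 0], [0.045, -0.0005, -0.002, 0.02, 0], [0.045, -0.0005, -0.002, 0.02, 0]]]'

```text
clock: 9.8
position: [0.5916, -0.2288, 0.1854]
eef_rot: [-0.0, 1.0, -0.029, -0.0]
contact_force: [0.1, 0.2, -1.4]
gripper_width: 0.0549
```

```bash
python3 - <<'E'
from h import *
go(.592,-.2297,.174,-3.1); o=arm.observe(); print(o['moment'])
E
```

```text
t 9.8 pos [ 0.5916 -0.2288  0.1854] yaw -3.27 tilt [-7.e-04  4.e-04 -1.e+00] w 0.0549 F [ 0.1  0.2 -1.4]
shift [0.0005 0.0009 0.0114] turn -0.0029 rows 0.22871878187715577
[-0.00688165 -0.02949109  0.01561618]
```

Request:
arm_command --series '[[[0.045, 0.0003, 0.0007, 0.0, 0], [0.045, 0.0003, 0.0007, 0.003, 0], [0.045, 0.0003, 0.0007, 0.005, 0], [0.045, 0.0003, 0.0007, 0.007, 0], [0.045, 0.0003, 0.0007, 0.009, 0], [0.045, 0.0003, 0.0007, 0.01, 0], [0.045, 0.0003, 0.0007, 0.01, 0]]]'

```text
clock: 10.5
position: [0.5919, -0.2295, 0.1756]
eef_rot: [-0.0, 1.0, -0.028, -0.0]
contact_force: [-0.1, -1.8, -2.2]
gripper_width: 0.0552
```

```bash
python3 - <<'E'
from h import *
cap('scene','s8');cap('wrist','w8');go(.592,-.2297,.174,-3.1); o=arm.observe(); print(o['moment']); crop('s8',190,130,310,250,5,'c10')
E
```

```text
t 10.6 pos [ 0.592  -0.2296  0.1759] yaw -3.27 tilt [ 0. -0. -1.] w 0.0546 F [ 0.5 -0.7 -1.5]
shift [-0.      0.0001  0.0019] turn -0.0029 rows 0.03836227315782687
[ 0.03383132 -0.00757373 -0.01157038]
```

View pics/c10.png

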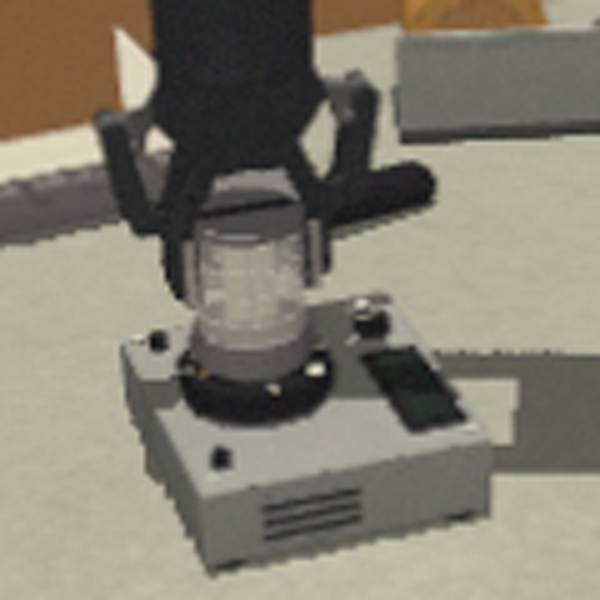

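View pics/w8.png

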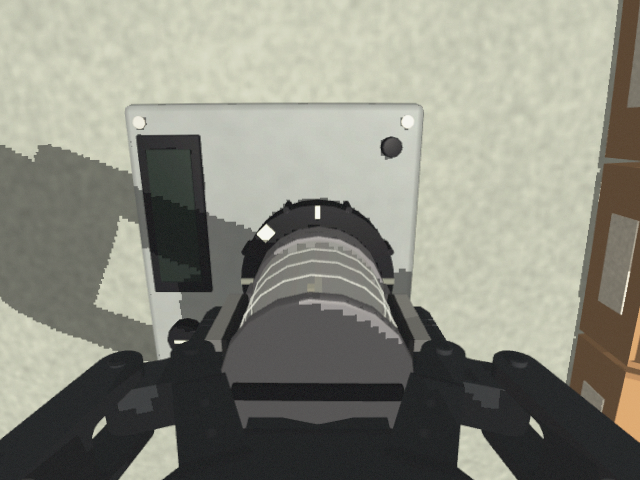

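The lamp has gone down through the slots without resistance. I lower it until it touches the floor.

Request:
arm_command --series '[[[0.045, 0, 0, 0.001, 0], [0.045, 0, 0, 0.002, 0], [0.045, 0, 0, 0.0025, 0], [0.045, 0, 0, 0.0025, 0]]]'

```text
clock: 11.0
position: [0.5921, -0.2297, 0.1739]
eef_rot: [0.0, 1.0, -0.028, 0.0]
contact_force: [-1.7, 0.5, 2.8]
gripper_width: 0.0551
```

```bash
python3 - <<'E'
from h import *
go(.592,-.2297,.174,-3.1); o=arm.observe(); print(o['moment'],o['joint_pos'].round(3))
E
```

```text
t 11.0 pos [ 0.5921 -0.2297  0.1739] yaw -3.26 tilt [ 3.e-04 -2.e-04 -1.e+00] w 0.0551 F [-1.7  0.5  2.8]
shift [-0.0001  0.     -0.0001] turn -0.0028 rows 0.018916788769067727
[ 0.11875174  0.38798878 -0.02656596] [-0.494  0.362  1.608 -0.     1.172 -0.437]
```

Light floor contact, with the TCP at z 0.174, so the lamp's foot is on the socket floor. Next I turn it clockwise, about 33° first.

Request:
arm_command --series '[[[0.045, 0, 0, -0.0003, 0], [0.045, 0.0001, 0.0001, -0.0005, 0.06], [0.045, 0.0002, 0.0001, -0.0005, 0.12], [0.045, 0.0003, 0.0002, -0.0005, 0.18], [0.045, 0.0004, 0.0002, -0.0005, 0.24], [0.045, 0.0005, 0.0003, -0.0005, 0.3], [0.045, 0.0006, 0.0003, -0.0005, 0.36], [0.045, 0.0007, 0.0004, -0.0005, 0.42], [0.045, 0.0008, 0.0004, -0.0005, 0.48], [0.045, 0.0009, 0.0005, -0.0005, 0.54], [0.045, 0.0009, 0.0005, -0.0005, 0.58], [0.045, 0.0009, 0.0005, -0.0005, 0.58]]]'

```text
clock: 12.2
position: [0.5929, -0.2303, 0.174]
eef_rot: [0.0, 0.95, -0.313, 0.0]
contact_force: [-0.7, 1.0, 2.4]
gripper_width: 0.0549
```

```bash
python3 - <<'E'
from h import *
cap('wrist','w9');go(.592,-.2297,.174,-48.3); o=arm.observe(); print(o['moment'])
E
```

```text
t 12.25 pos [ 0.5929 -0.2302  0.174 ] yaw -36.44 tilt [ 1.e-04 -2.e-04 -1.e+00] w 0.0552 F [-0.2 -0.5  1.3]
shift [-0.001   0.0001 -0.    ] turn 0.207 rows 1.3808004426521938
[0.00658192 0.24445104 0.09980694]
```

View pics/w9.png

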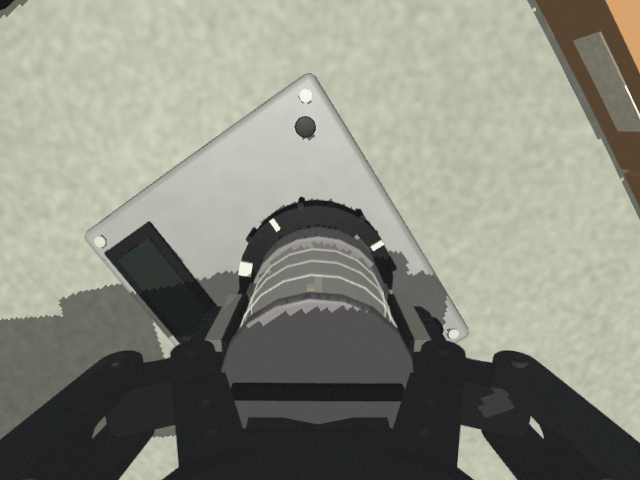

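The lamp follows without slipping: its rib is still level in the tool frame, and the wrist moment of 0.10 N m matches the contacts. Now the last 12°.

Request:
arm_command --series '[[[0.045, 0, 0, 0, 0.05], [0.045, 0, 0, 0, 0.1], [0.045, 0, 0, 0, 0.15], [0.045, 0, 0, 0, 0.18], [0.045, 0, 0, 0, 0.205], [0.045, 0, 0, 0, 0.205], [0.045, 0, 0, 0, 0.205], [0.045, 0, 0, 0, 0.205], [0.045, 0, 0, 0, 0.205], [0.045, 0, 0, 0, 0.205]]]'

```text
clock: 13.25
position: [0.593, -0.2302, 0.174]
eef_rot: [0.0, 0.913, -0.409, 0.0]
contact_force: [0.4, -0.8, 0.3]
gripper_width: 0.0551
```

```bash
python3 - <<'E'
from h import *
cap('wrist','w10');cap('scene','s10');go(.592,-.2297,.174,-48.3); o=arm.observe(); print(o['moment'],o['dq'].round(3)); crop('w10',210,180,430,440,2.3,'c11'); crop('s10',190,130,310,250,5,'c12')
c=load('w10'); o,p,M,th=st()
for x,y in [(234,392),(402,393)]: 
    print(atz(c,x,y,.152))
a=atz(c,234,392,.152);b=atz(c,402,393,.152);d=b-a;print(np.degrees(np.arctan2(d[1],d[0])))
E
```

```text
t 13.35 pos [ 0.593  -0.2303  0.174 ] yaw -48.24 tilt [ 4.e-04 -3.e-04 -1.e+00] w 0.0548 F [ 0.2 -1.6 -0.1]
shift [-0.0011  0.0004 -0.    ] turn 0.0011 rows 0.022485274954606338
[-0.28729631  0.01573371  0.11125374] [-0.002 -0.    -0.002 -0.001  0.002  0.002]
[ 0.57712699 -0.21402572  0.152     ]
[ 0.60891529 -0.25011927  0.152     ]
-48.628991209001036
```

View pics/c11.png

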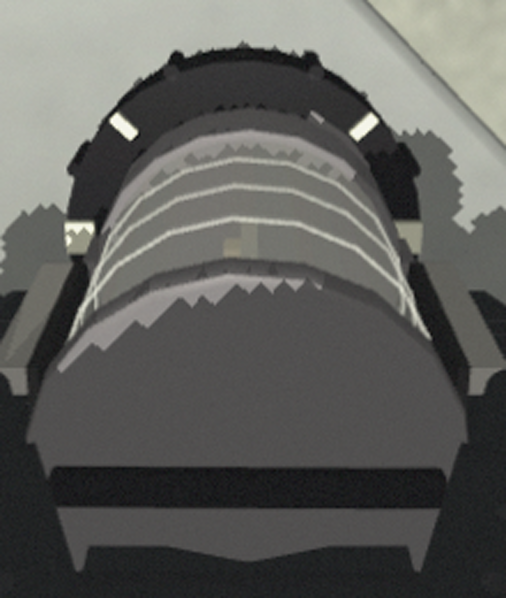

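View pics/s10.png

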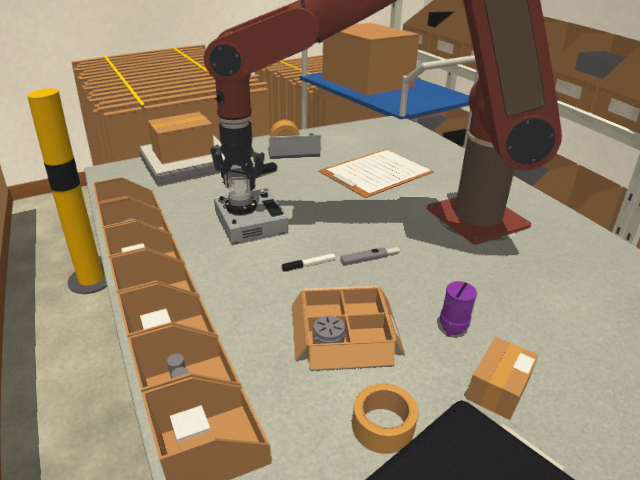

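The wide middle marks stand level and symmetric on both sides, in line with the rib. The rib yaw reads -48.6°, which is 45.3° from entry. The arm is still and the latch marks have not been reached. Handing in.

```bash
python3 - <<'E'
from h import *
print(workorder.finish_job())
go(.592,-.2297,.174,-48.3)
E
```

```text
the job is handed in; nothing more can be done
None
the job is handed in; nothing more can be done
```

I drew the clear-lens lamp out of the carton and lowered it through the entry slots onto the socket floor. I then turned it about 45° clockwise to the middle mark and handed the job in at about 13.4 s with the lamp still gripped.

**Last checks before hand-in:**
- **Turn:** the rib yaw read -48.6° against the socket's -3.3°, so about 45.3°. The rib lines up with both wide middle marks.
- **Depth:** the TCP was at z 0.174, as when the foot first touched the floor, so the foot is on the floor or within about a millimetre of it.
- **Grip:** the opening was 55 mm on the 56 mm lens, joint speeds were about zero, and the wrist moment was 0.11 N m, roughly what the sprung contacts should give.
- **Surroundings:** nothing else looked moved in the last scene picture. The scanner was mostly hidden behind the gripper.

**Disagreements:**
- The wrist and top cameras differed by 1–2 mm on both lamp and socket. I went mainly by the wrist camera, which gave the same socket position from two yaws.
- The arm settled up to 2 mm off its targets. I corrected this before and during the insertion, and the lamp went in without noticeable force.
- I could not read the latch directly. That it was not pressed follows only from the 45° turn, short of the ramp at 57°.

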